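Return the gate remote through the drop box's spring flap

ROBOT

A 6-joint arm with a two-finger parallel gripper is mounted at the origin on the work surface. World frame = base frame: x ahead of the robot, y to its left, z up, the work surface at z = 0. Lengths are in mm, angles in rad, forces in N, time in s.
With the tool pointing down it reaches from about 325 to 925 mm from the base axis. Payload 3.1 kg.
Tool frame: the origin (TCP) lies at the centre of the arm's flange, where the gripper is bolted on; the fingertips stand 173 mm ahead of it and the grasp point (between the pads) lies 155 mm ahead of it; z points along the fingers, y is the line along which they close (so a half turn about z gives the same grasp; the last joint's range is limited). The gripper opens to 85 mm and grips with 20 to 120 N. Pads are 22 mm wide; open, the fingers measure 114 mm over their backs; the gripper's body (76 mm by 85 mm) begins 54 mm behind the grasp point. The pads swing forward as they close: fully open they stand 13 mm farther back than shut.
Start: joints at [-1.286, 0.217, 1.613, -0, 1.311, -0.112], TCP at [241.565, -576.444, 404.7] pointing down, gripper open.
Joint ranges: [-2.75, 2.75], [-0.78, 2.1], [0.31, 2.55], [-1.13, 4.27], [0.13, 2.63], [-2.58, 2.58]. Speed limits (rad/s): [2.79, 2.79, 3.14, 3.14, 3.14, 3.14].

INTERFACE

Orientations are given as [roll, pitch, yaw] about the fixed x, y, z axes, in that order (R = Rz(yaw) Ry(pitch) Rx(roll)).
In Python, from plant import env gives the robot as it stands. The module is installed in compiled form; this text tells all that it offers.
- The arm moves only by the tool arm_command, never from a script. Its argument "motion" is text: rows parted by semicolons, each of 7 numbers parted by spaces: the turn, a rotation vector about the tool's x, y, z in degrees, then the shift along the tool's x, y, z in mm, then the opening, from 0 (shut) to 1 (fully open). In form: wx wy wz tx ty tz jaw; .... A call has 1 to 5 rows; each row is the pose to reach, as a shift and turn from the pose commanded when the call began, along the tool's axes at that moment; what a row does not reach only later rows make up. A row lasts 1/10 s, in which the tool goes at most 50 mm and 8.59 degrees, less where a joint would pass 70% of its speed; a pose out of reach is approached as far as the arm can. A call with a gripper value outside its range is refused whole. The fingers move at their own pace and stop on an object; "grip_force" is the grip in N (left out, the last holds). Time passes only in rows, so rows that repeat a pose let the fingers close. It gives the time, the measured TCP pose, the force, the opening and the grip force at its end, in the units of the state.
- env.get_state(): the state, without advancing time (a new reading comes with each control period).
- env.snapshot(name): name is "scene" or "top"; returns the picture (400x640x3 uint8, red, green, blue); there is no depth.
- env.get_calibration(name): a dict with "mtx" (3x3 intrinsics, pixels), "position" and "rotation" of the camera in the world. Camera axes: x right, y up, looking along -z (the intrinsics and any distortion apply to the point x, -y, -z); pixel columns grow to the right and rows downward; lengths in mm; the calibration is good to about 2 mm. A picture is of the moment at which its call begins. get_calibration takes no time and is no camera call.
- env.hand_in(): hands the job in; it is judged then, once.
Trained networks look in the newest picture that a camera, given by its name, has taken for a name from the list of things; names that differ only in an ending like _2 or _b are one class to them, and where a whole thing is asked for, a point or a joint stands for the part that bears it (a point fixed in the world has none). Each returns a list of dicts, best first, with "confidence" (0 to 1); they miss things now and then, are a little off and sometimes report something else, mostly with a low value. They report only what shows in the picture. A call takes as long as a camera call.
- env.boxes_of(camera, thing): "bbox" ([left, top, right, bottom] in pixels, round what is visible of it).
- env.silhouettes(camera, thing): "pixels" (400x640 bool, what is visible of it) and "bbox" ([left, top, right, bottom] in pixels, round what is visible of it).
The state is a dict: "t": time; "qpos": joint angles; "qd": joint speeds; "joint_torque": joint torques, N m; "position": TCP position; "orientation": TCP orientation; "contact_force": force on the tool from outside, world axes, zero at the start; "ft_torque": the same for the moment, N m; "finger_gap": finger opening in mm; "finger_force": force on a finger pad.
Only numpy, scipy, OpenCV 4.12 (cv2) and the standard library are available. Lean on these libraries where they do the work, as an engineer would, in place of code of your own. Each camera call takes 0.05 s, during which the arm holds its last target. There are 200 camera calls.

TASK

Return the white gate remote into the dark key drop box without gripping or lifting it: push the box's self-closing metal flap inwards with one finger and keep it open, and with the other finger slide the remote gently along the ledge and over the sill until it drops inside. Then draw back so that the flap springs shut, and leave the brass padlock on the ledge and everything else where it lies.

Things in the scene. Friction and masses are not known exactly. Their poses are not given: they have to be found in the camera images.
- drop_box: Dark sheet-steel drop box fixed to the console, 310 deep (own x) by 290 wide (own y). Origin: centre of its underside; x points from the robot's side to its rear hood (turned up to 0.35 rad), y left, z up. Its front is an open level ledge, top at z = 115, from x = -155 to the sill at x = -35, with 12 mm high lips at the sides only (inner faces y = +-141). Hollow inside; floor at z = 4.
- sill (a point): Middle of the sill, the far edge of the ledge at ledge-top height (x = -35, y = 0, z = 115 mm in the box's frame, same axes). Beyond it the mouth, 266 wide, is closed by the flap, whose free lower edge rests 2 mm below the sill; sloping cheeks at the mouth's sides stand 6 mm proud of the flap. What passes the sill drops about 110 mm.
- hinge (a point): Middle of the flap's hinge line (along the box's y), the flap's upper far edge: x = +73, y = 0, z = 154 mm in the box's frame, so 108 mm beyond the sill and 39 above it. Behind it lies the flat hood, top at z = 159, to x = +155.
- flap (a joint): Aluminium flap, rad: 0 shut (rising 20 degrees from sill to hinge), grows as it is pushed down and in, stop 1.2. 115 long, 266 wide. A spring always shuts it: 1 N at the free edge, 3 to 6 N at half length. The remote cannot open it: it rides up on it. A fingertip 4 mm above ledge height, moved towards the hinge, opens it: about 0.2 rad with its far side 60 mm past the sill, 0.4 at 80, 0.5 at 90.
- gate_remote: White gate remote, two blue buttons, small wire loop at one short end, flat on the left or right half of the ledge (about 68 mm off the middle), long side along the sill within 0.35 rad, its middle 36 to 68 mm before the sill. 64 long (own x), 36 wide (own y), 14 thick, about 45 g. Origin: centre of its underside. It tips in once its middle is past the sill.
- padlock: Closed brass padlock lying flat on the other half of the ledge, not to be disturbed: 57 long over its steel shackle (own x, body from -27 to +7, shackle to +31), 40 wide, 16 thick. Origin: underside, near the middle.
- polish_tin: Loose bystander; origin at the centre of its underside. Red and black shoe-polish tin, 75 mm diameter, 26 high, on the console left of the ledge.
- spray: Loose bystander; origin at the centre of its underside. Blue spray can with white cap, 52 mm diameter, 170 high, on the console left of the box.
- shoe_brush: Loose bystander; origin at the centre of its underside. Wooden shoe brush, 170 x 50 x 41 high, on the console right of the ledge.
- glasses_case: Loose bystander; origin at the centre of its underside. Dark red glasses case, 160 x 62 x 44 high, on the console far left.
- candle_jar: Loose bystander; origin at the centre of its underside. Amber glass candle jar with wooden lid, 76 mm diameter, 85 high, on the console right of the box.

How it is judged:
By the outcome, as a careful person would: the job done as asked, in the order asked, and still so for the second after the job is handed in, with the robot touching nothing.
It also fails if it takes over 32 s, if anything falls off the work surface, if the arm or the gripper's body presses on something with over 40 N, if the wrist force passes 120 N, or if a joint passes its speed limit or range.

## Working session

There is one attempt and no reset: what is moved stays moved. The work goes in short steps, Python scripts to look and compute and a tool call to move; the robot and the scene stay as the last step left them, time stands still between calls to the robot, and variables do not carry over. Pictures are saved under pics/ and viewed, at most 10 in all, crops included, and the job is handed in when it is done.

Besides the shell and the picture viewer there is one more tool, called as a command line: name --argument value ..., lists and objects as JSON in quotes. arm_command: Moves the arm, as the interface text tells. Its arguments: {"type":"object","properties":{"motion":{"type":"string"},"grip_force":{"type":"number"}},"required":["motion"]}

```bash
mkdir -p pics
python3 - <<'E'
from plant import env
import cv2,numpy as np
for c in("scene","top"):
    im=env.snapshot(c); cv2.imwrite(f"pics/{c}0.png",im[:,:,::-1])
    k=env.get_calibration(c); print(c,k)
    for t in("drop_box","flap","gate_remote","padlock","polish_tin","spray","shoe_brush","glasses_case","candle_jar"):
        print(t,[(np.round(d["bbox"]).tolist(),round(d["confidence"],2)) for d in env.boxes_of(c,t)][:2])
s=env.get_state(); print(s)
E
```

```text
scene {'mtx': array([[395.20573394,   0.        , 320.39045118],
       [  0.        , 395.20573394, 202.07349924],
       [  0.        ,   0.        ,   1.        ]]), 'position': array([984.91248689, 700.86748595, 865.21682544]), 'rotation': array([ 0.77427756, -0.01617151,  2.55544796])}
drop_box [([235.0, 164.0, 376.0, 291.0], 0.64)]
flap [([266.0, 172.0, 327.0, 248.0], 0.94)]
gate_remote [([311.0, 174.0, 333.0, 197.0], 0.75)]
padlock [([334.0, 213.0, 351.0, 228.0], 0.57)]
polish_tin [([342.0, 279.0, 375.0, 314.0], 0.88)]
spray [([259.0, 261.0, 284.0, 317.0], 0.79)]
shoe_brush [([290.0, 159.0, 339.0, 172.0], 0.58)]
glasses_case [([465.0, 271.0, 517.0, 328.0], 0.83)]
candle_jar []
top {'mtx': array([[484.02921823,   0.        , 317.33966906],
       [  0.        , 484.02921823, 204.72156977],
       [  0.        ,   0.        ,   1.        ]]), 'position': array([ 446.14826769,  122.40051823, 1369.98317693]), 'rotation': array([ 0.10759259, -0.00788289, -1.5418347 ])}
drop_box [([254.0, 109.0, 404.0, 261.0], 0.85), ([155.0, 260.0, 191.0, 319.0], 0.23)]
flap [([277.0, 138.0, 389.0,
[... 449 characters left out ...]
qpos': array([-1.28617545e+00,  2.16889027e-01,  1.61338004e+00, -3.89370460e-05,
        1.31130106e+00, -1.12191979e-01]), 'qd': array([ 1.75421450e-03, -7.25798063e-04, -1.68179920e-03,  9.68253464e-05,
       -1.63159637e-03, -1.33786785e-03]), 'joint_torque': array([ 5.30061413e-06, -3.96898735e+01, -3.04265141e+01, -2.40121417e-04,
        4.77908725e-04,  3.54859566e-06]), 'position': array([ 241.57593981, -576.4441548 ,  404.71751252]), 'orientation': array([3.14157448e+00, 3.99187521e-05, 3.96822851e-01]), 'contact_force': array([ 0.21546673, -0.02844379,  0.08701185]), 'ft_torque': array([-0.01273347,  0.03124085, -0.003161  ]), 'finger_force': 0.0, 'finger_gap': 85.08748608427763}
```

View pics/top0.png

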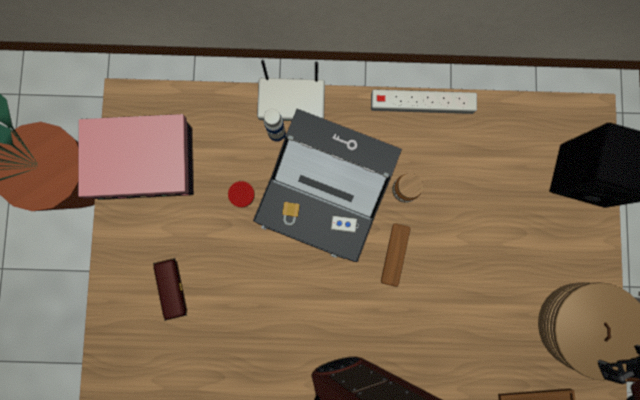

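View pics/scene0.png

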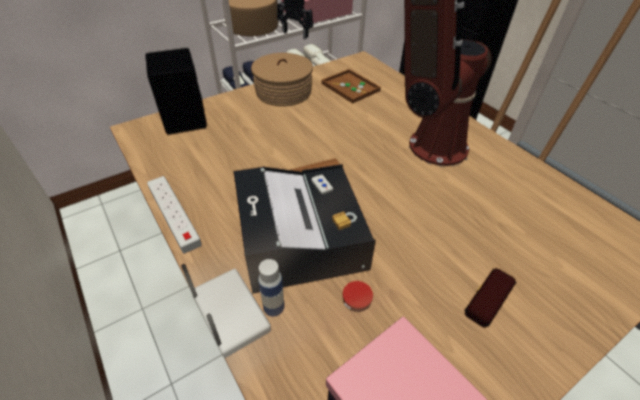

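The top view shows the box turned about 0.35 rad clockwise, with corners near (297,109), (401,150), (254,219) and (358,262). The remote is on the right half of the ledge at (344,225), with its loop to the right. The padlock is on the left half at (291,212). The scene view agrees: remote at (322,184), padlock at (344,220).

```bash
cat > h.py <<'E'
import numpy as np,cv2
from scipy.spatial.transform import Rotation as R
from scipy.optimize import minimize
from plant import env
K={c:env.get_calibration(c) for c in("scene","top")}
def proj(P,c):
    k=K[c]; q=(np.atleast_2d(P)-k["position"])@R.from_euler("xyz",k["rotation"]).as_matrix()
    q=q*[1,-1,-1]; u=q@k["mtx"].T; return u[:,:2]/u[:,2:]
def pose(p,P,z0=0):
    c,s=np.cos(p[2]),np.sin(p[2]); P=np.asarray(P,float)
    return P@np.array([[c,s,0],[-s,c,0],[0,0,1]])+[p[0],p[1],z0]
def hull(P,c):
    m=np.zeros((1600,2560),np.uint8)
    h=cv2.convexHull(((proj(P,c)+.5)*4*16).astype(np.int32)); cv2.fillConvexPoly(m,h,1,shift=4); return m>0
def fit(P,z0,masks,p0):
    M={c:cv2.resize(m.astype(np.uint8),(2560,1600),interpolation=cv2.INTER_NEAREST)>0 for c,m in masks.items()}
    def f(p):
        r=0
        for c,m in M.items():
            a=hull(pose(p,P,z0),c); r-=(a&m).sum()/(a|m).sum()
        return r
    p0=np.array(p0,float); S=np.vstack([p0,p0+[15,0,0],p0+[0,15,0],p0+[0,0,.15]])
    o=minimize(f,p0,method="Nelder-Mead",options=dict(initial_simplex=S,xatol=.02,fatol=1e-5,maxiter=150)); return o.x,-o.fun
BOX=[(x,y,z) for y in(-145,145) for x,z in((-155,0),(-155,127),(-35,127),(73,160),(155,159),(155,0))]
def brick(x0,x1,w,h): return [(x,y,z) for x in(x0,x1) for y in(-w/2,w/2) for z in(0,h)]
E
cat > m.py <<'E'
from h import *
# rough: ray on plane
def ray(uv,z):
    k=K["top"]; d=np.linalg.solve(k["mtx"],[*uv,1])*[1,-1,-1]; d=R.from_euler("xyz",k["rotation"]).as_matrix()@d
    return k["position"]+d*(z-k["position"][2])/d[2]
ms={}
for c in K:
    env.snapshot(c)
    for t in("drop_box","gate_remote","padlock"):
        d=env.silhouettes(c,t)
        if d: ms[c,t]=d[0]["pixels"]; print(c,t,d[0]["confidence"],ms[c,t].sum(),d[0]["bbox"])
cs=[ray(u,z)[:2] for u,z in(((297,109),159),((401,150),159),((254,219),127),((358,262),127))]
print(np.round(cs)); c0=np.mean(cs,0)
for cams in(("top",),("top","scene")):
    o,v=fit(BOX,0,{c:ms[c,"drop_box"] for c in cams},[*c0,-.37]); print("box",cams,o.round(3),v)
    r=ray((344,225),122)
    q,v=fit(brick(-32,32,36,14),115,{c:ms[c,"gate_remote"] for c in cams},[*r[:2],-.1]); print("remote",q.round(3),v)
    pl=ray((291,212),122); print("padlock",pl.round())
    c,s=np.cos(o[2]),np.sin(o[2]); A=np.array([[c,s],[-s,c]])
    print("in box: remote",(A@(q[:2]-o[:2])).round(1),"padlock",(A@(pl[:2]-o[:2])).round(1))
im=env.snapshot("top"); im2=env.snapshot("scene")
V=[]
for i,c in((im,"top"),(im2,"scene")):
    b=cv2.resize(i[:,:,::-1],None,fx=4,fy=4,interpolation=cv2.INTER_CUBIC)
    def L(P,col): cv2.polylines(b,[((proj(P,c)+.5)*4).astype(np.int32)],False,col,1)
    for y in(-145,145): L(pose(o,[(-155,y,0),(-155,y,127),(-35,y,127),(73,y,160),(155,y,159),(155,y,0)]),(0,255,0))
    for x,z in((-155,115),(-35,115),(73,154),(155,159)): L(pose(o,[(x,-133,z),(x,133,z)]),(0,255,255))
    L(pose(q,[(-32,-18,14),(32,-18,14),(32,18,14),(-32,18,14),(-32,-18,14)],115),(0,0,255))
    V.append(b[400:1080,980:1660] if c=="top" else b[620:1200,900:1540])
for n,v in zip("ts",V): cv2.imwrite(f"pics/o{n}.png",cv2.resize(v,(640,600)))
E
python3 m.py
```

```text
scene drop_box 0.86 12642 [232.2, 165.4, 374.3, 292.6]
scene gate_remote 0.61 259 [313.3, 173.9, 333.0, 196.5]
scene padlock 0.56 1168 [257.6, 260.7, 283.8, 316.7]
top drop_box 0.87 13201 [250.5, 108.1, 401.6, 260.3]
top gate_remote 0.76 364 [328.5, 216.3, 358.7, 236.5]
top padlock 0.8 268 [282.7, 204.0, 301.8, 221.6]
[[823. 176.]
 [724. -93.]
 [539. 278.]
 [437.   9.]]
box ('top',) [ 6.31015e+02  9.50420e+01 -3.47000e-01] 0.9336946084358774
remote [534.766  47.699   1.486] 0.9396095301125083
padlock [560. 184. 122.]
in box: remote [-74.4 -77.3] padlock [-96.9  59.6]
box ('top', 'scene') [ 6.30741e+02  9.40970e+01 -3.45000e-01] 1.8023832140972906
remote [534.439  47.409   1.472] 1.777184111111398
padlock [560. 184. 122.]
in box: remote [-74.8 -76.5] padlock [-96.8  60.8]
```

View pics/ot.png

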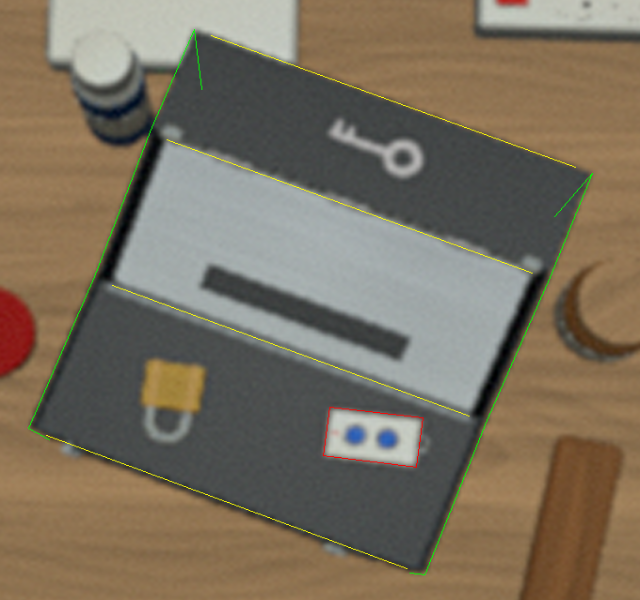

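View pics/os.png

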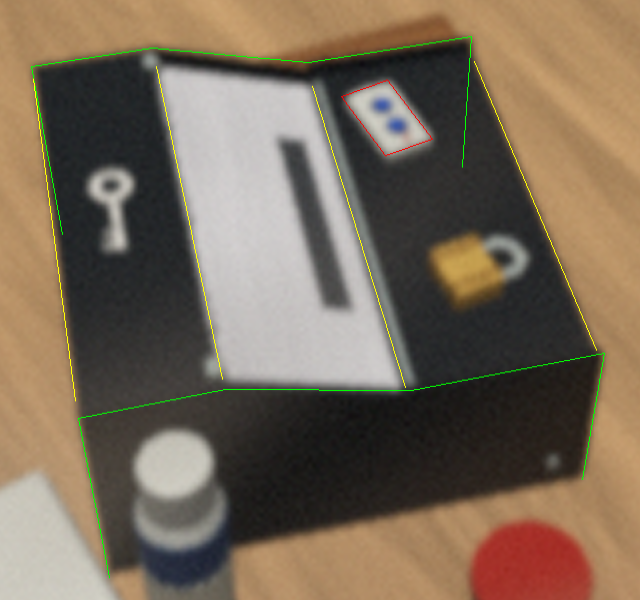

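The overlays fit in both views: box at (630.7, 94.1) with yaw -0.345. In the box frame the remote is at (-75, -76), turned +0.25 rad against the sill, and the padlock is at (-97, 60).

Plan: turn the finger line 30° from the box's x axis, with the opening finger leading near the middle and the pushing finger behind the remote.

```bash
cat > go.py <<'E'
import sys; from h import *
B=(630.7,94.1,-.345)
def rel(px,py,z,phi=30,sep=99.5,tilt=0):
    """pusher-finger centre (box x,y) and TCP z -> turn (deg) and shift in tool axes"""
    f=np.radians(phi); t=pose(B,[(px+sep/2*np.cos(f),py+sep/2*np.sin(f),z)])[0]
    s=env.get_state(); Rc=R.from_euler("xyz",s["orientation"])
    Rt=R.from_euler("xyz",[np.pi,0,f+B[2]+np.pi/2])
    w=np.degrees((Rc.inv()*Rt).as_rotvec()); d=Rc.inv().apply(t-s["position"])
    print("t",s["t"],"tgt",t.round(1),"turn",w.round(2),"shift",d.round(1),"F",s["contact_force"].round(2),"gap",s["finger_gap"])
if __name__=="__main__": rel(*map(float,sys.argv[1:]))
E
python3 go.py -133 -65 400
```

```text
t 1.5 tgt [532.5  86.7 400. ] turn [ -0.   -0.  -77.5] shift [ 524.6 -499.2    4.7] F [-0.01 -0.26 -0.17] gap 85.74413361296901
```

arm_command --motion "0 0 -8 35 -33 0 1; 0 0 -16 70 -66 0 1; 0 0 -24 105 -100 0 1; 0 0 -32 140 -133 0 1; 0 0 -40 175 -166 0 1"

```text
t: 2.0
position: [339.2, -354.0, 404.8]
orientation: [3.141, 0.0, 1.1]
contact_force: [0.2, 1.3, -0.3]
finger_gap: 85.3
finger_force: 0.0
```

```bash
python3 go.py -133 -65 400
```

```text
t 2.0 tgt [532.5  86.7 400. ] turn [ 3.000e-02  1.000e-02 -3.721e+01] shift [480.5 -27.6   4.8] F [ 0.25  1.26 -0.31] gap 85.30773080771641
```

arm_command --motion "0 0 -8 48 -3 0 1; 0 0 -16 96 -6 0 1; 0 0 -24 144 -8 0 1; 0 0 -32 192 -11 0 1; 0 0 -37 240 -14 0 1"

```text
t: 2.5
position: [436.7, -134.1, 405.2]
orientation: [3.14, 0.001, 1.745]
contact_force: [0.7, 0.2, 0.7]
finger_gap: 85.1
finger_force: 0.0
```

```bash
python3 go.py -133 -65 400
```

```text
t 2.5 tgt [532.5  86.7 400. ] turn [ 0.07  0.05 -0.26] shift [200.9 132.6   5.1] F [0.68 0.2  0.72] gap 85.05518472916206
```

arm_command --motion "0 0 0 40 26 0 1; 0 0 0 80 52 0 1; 0 0 0 120 79 0 1; 0 0 0 160 106 0 1; 0 0 0 190 126 0 1"

```text
t: 3.0
position: [529.0, 75.3, 405.1]
orientation: [3.14, -0.0, 1.742]
contact_force: [-0.2, -0.7, -0.1]
finger_gap: 85.5
finger_force: 0.0
```

arm_command --motion "0 0 0 0 0 0 1; 0 0 0 0 0 0 1"

```text
t: 3.2
position: [528.4, 73.3, 404.6]
orientation: [-3.141, 0.0, 1.743]
contact_force: [-0.5, -0.4, -0.4]
finger_gap: 85.5
finger_force: 0.0
```

```bash
python3 go.py -133 -65 300
```

```text
t 3.2 tgt [532.5  86.7 300. ] turn [-0.04  0.03 -0.38] shift [ 12.6   6.4 104.5] F [-0.51 -0.41 -0.42] gap 85.52685878632991
```

arm_command --motion "0 0 -0.4 13 6 20 1; 0 0 -0.4 13 6 50 1; 0 0 -0.4 13 6 80 1; 0 0 -0.4 13 6 104 1; 0 0 -0.4 13 6 104 1"

```text
t: 3.7
position: [529.6, 84.9, 296.6]
orientation: [-3.132, -0.001, 1.746]
contact_force: [-0.1, 0.3, -0.5]
finger_gap: 85.3
finger_force: 0.0
```

```bash
python3 go.py -133 -65 290
python3 - <<'E'
from h import *
a=env.snapshot("scene"); b=env.snapshot("top")
a=cv2.resize(a[140:300,225:385,::-1],(600,600),interpolation=cv2.INTER_CUBIC)
cv2.imwrite("pics/c1.png",a)
E
```

```text
t 3.7 tgt [532.5  86.7 290. ] turn [-0.52 -0.05 -0.21] shift [1.3 3.2 6.6] F [-0.11  0.26 -0.46] gap 85.33789908017823
```

View pics/c1.png

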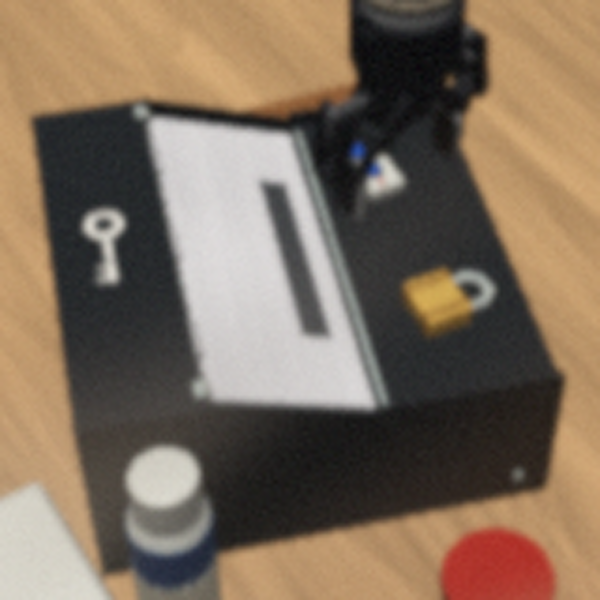

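The opening finger's tip is at about pixel (320,197), just before the sill. The remote is untouched and the padlock is clear. Next I probe downwards for the ledge.

arm_command --motion "-0.2 0 -0.2 1 2 2 1; -0.2 0 -0.2 1 2 5 1; -0.2 0 -0.2 1 2 8 1; -0.2 0 -0.2 1 2 8 1"

```text
t: 4.2
position: [533.9, 87.8, 292.8]
orientation: [3.138, 0.0, 1.751]
contact_force: [0.6, -0.0, -0.5]
finger_gap: 85.1
finger_force: 0.0
```

```bash
python3 go.py -133 -65 285
python3 - <<'E'
from h import *
B=(630.7,94.1,-.345)
for z in (115,121,128): print(z,proj(pose(B,[(-46,-15,z)]),"scene"))
E
```

```text
t 4.2 tgt [532.5  86.7 285. ] turn [0.21 0.   0.11] shift [-0.8 -1.5  7.8] F [ 0.58 -0.04 -0.55] gap 85.11002446009114
115 [[316.00428922 203.87376598]]
121 [[316.02306518 202.28764962]]
128 [[316.0451671  200.42057062]]
```

arm_command --motion "0.2 0 0 -1 -1 2 1; 0.2 0 0 -1 -1 4 1; 0.2 0 0 -1 -1 6 1; 0.2 0 0 -1 -1 6 1"

```text
t: 4.6
position: [532.9, 86.6, 286.2]
orientation: [-3.141, -0.0, 1.751]
contact_force: [-0.0, 0.2, -0.4]
finger_gap: 85.7
finger_force: 0.0
```

arm_command --motion "0 0 0 0 0 1 1; 0 0 0 0 0 2 1; 0 0 0 0 0 3 1; 0 0 0 0 0 3 1"

```text
t: 5.0
position: [533.0, 86.6, 283.5]
orientation: [-3.141, -0.0, 1.751]
contact_force: [0.8, 0.8, 0.2]
finger_gap: 85.1
finger_force: 0.0
```

arm_command --motion "0 0 0 0 0 1 1; 0 0 0 0 0 2 1; 0 0 0 0 0 3 1; 0 0 0 0 0 3 1"

```text
t: 5.4
position: [533.0, 86.6, 280.5]
orientation: [-3.141, -0.0, 1.751]
contact_force: [-0.3, 0.2, -0.1]
finger_gap: 85.5
finger_force: 0.0
```

```bash
python3 go.py -133 -65 279
```

```text
t 5.4 tgt [532.5  86.7 279. ] turn [-0.02 -0.    0.1 ] shift [ 0.2 -0.5  1.5] F [-0.33  0.24 -0.07] gap 85.49441609271413
```

arm_command --motion "0 0 0 0 0 1 1; 0 0 0 0 0 2 1; 0 0 0 0 0 2 1"

```text
t: 5.7
position: [533.0, 86.6, 278.5]
orientation: [-3.141, -0.0, 1.751]
contact_force: [-0.1, 0.1, 0.1]
finger_gap: 85.5
finger_force: 0.0
```

arm_command --motion "0 0 0 0 0 1 1; 0 0 0 0 0 2 1; 0 0 0 0 0 2 1"

```text
t: 6.0
position: [533.0, 86.6, 276.5]
orientation: [-3.141, -0.0, 1.751]
contact_force: [-0.2, -0.8, 0.1]
finger_gap: 85.4
finger_force: 0.0
```

arm_command --motion "0 0 0 0 0 1 1; 0 0 0 0 0 1 1"

```text
t: 6.2
position: [533.0, 86.6, 275.6]
orientation: [-3.141, 0.0, 1.751]
contact_force: [0.1, 0.5, 0.1]
finger_gap: 85.3
finger_force: 0.0
```

arm_command --motion "0 0 0 0 0 1 1; 0 0 0 0 0 1 1"

```text
t: 6.4
position: [533.2, 86.6, 275.3]
orientation: [3.142, 0.0, 1.751]
contact_force: [-1.9, -0.2, 3.5]
finger_gap: 85.2
finger_force: 1.8
```

```bash
python3 go.py -133 -65 279;python3 - <<'E'
from h import *
a=env.snapshot("scene"); 
a=cv2.resize(a[150:250,270:370,::-1],(600,600),interpolation=cv2.INTER_CUBIC)
cv2.imwrite("pics/c2.png",a)
E
```

```text
t 6.4 tgt [532.5  86.7 279. ] turn [0.   0.   0.11] shift [ 0.2 -0.7 -3.7] F [-1.94 -0.24  3.45] gap 85.18672075490595
```

View pics/c2.png

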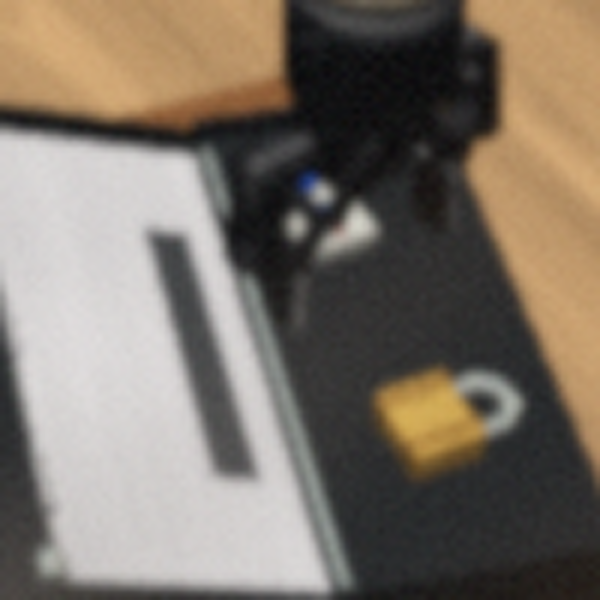

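The ledge contact came at TCP z 275.3, so the tips are 160 mm ahead of the TCP. The picture shows the remote undisturbed between the fingers. I raise the tool 4 mm and advance along the box's x axis, where 1 mm is -0.5 along tool x and +0.866 along tool y.

arm_command --motion "0 0 0 0 0 -4.5 1; 0 0 0 -2.5 4.3 -4.5 1; 0 0 0 -5 8.7 -4.5 1; 0 0 0 -7.5 13 -4.5 1; 0 0 0 -10 17.3 -4.5 1"

```text
t: 6.95
position: [552.4, 79.6, 279.0]
orientation: [-3.142, -0.0, 1.751]
contact_force: [0.1, 0.1, 0.1]
finger_gap: 85.2
finger_force: 0.0
```

arm_command --motion "0 0 0 -1 1.7 0 1; 0 0 0 -2 3.5 0 1; 0 0 0 -3 5.2 0 1; 0 0 0 -4 6.9 0 1; 0 0 0 -5 8.7 0 1"

```text
t: 7.45
position: [561.2, 76.6, 279.1]
orientation: [-3.141, -0.0, 1.751]
contact_force: [-1.1, 0.9, 0.5]
finger_gap: 85.3
finger_force: 0.7
```

arm_command --motion "0 0 0 -1 1.7 0 1; 0 0 0 -2 3.5 0 1; 0 0 0 -3 5.2 0 1; 0 0 0 -4 6.9 0 1; 0 0 0 -5 8.7 0 1"

```text
t: 7.95
position: [570.9, 73.1, 279.2]
orientation: [-3.141, -0.0, 1.751]
contact_force: [-1.8, 0.6, 1.1]
finger_gap: 85.0
finger_force: 0.8
```

```bash
python3 go.py -93 -65 279;python3 - <<'E'
from h import *
a=env.snapshot("scene"); b=env.snapshot("top")
f=lambda a:cv2.resize(a[:,:,::-1],(400,400),interpolation=cv2.INTER_CUBIC)
cv2.imwrite("pics/c3.png",np.hstack([f(a[150:250,260:360]),f(b[150:270,280:400])]))
for c in K:
  for d in env.boxes_of(c,"gate_remote"): print(c,d["bbox"],d["confidence"])
E
```

```text
t 7.95 tgt [570.2  73.2 279. ] turn [-0.01 -0.    0.1 ] shift [ 0.2 -0.7  0.2] F [-1.77  0.57  1.06] gap 85.02682843323721
top [344.8, 214.9, 359.0, 228.9] 0.77
```

View pics/c3.png

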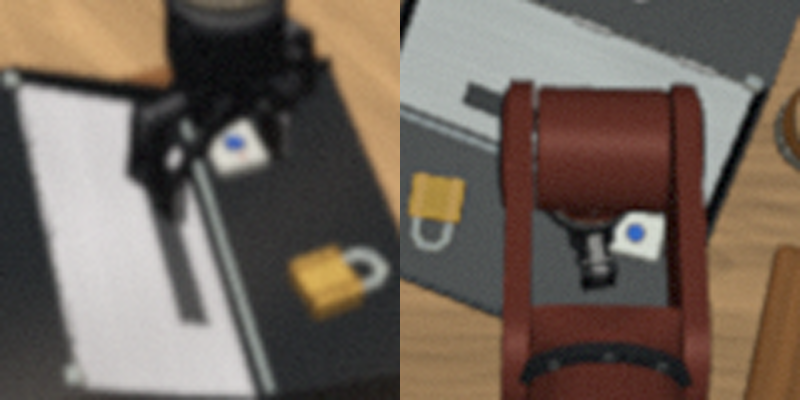

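```bash
cat > w.py <<'E'
from h import *
B=(630.7,94.1,-.345)
def ray(uv,z,cam="top"):
    k=K[cam]; d=np.linalg.solve(k["mtx"],[*uv,1])*[1,-1,-1]; d=R.from_euler("xyz",k["rotation"]).as_matrix()@d
    return k["position"]+d*(z-k["position"][2])/d[2]
def tobox(p):
    c,s=np.cos(B[2]),np.sin(B[2]); return np.array([[c,s],[-s,c]])@(np.asarray(p)[:2]-B[:2])
E
python3 - <<'E'
from w import *
print("btn before",tobox(ray((347.8,224.4),129)),"now",tobox(ray((351.1,219.6),129)))
b=env.snapshot("top"); env.snapshot("scene")
sub=b.astype(int); m=((sub.min(2)>140)&(sub.max(2)-sub.min(2)<40)); 
d=env.silhouettes("top","gate_remote"); px=d[0]["pixels"]; print(px.sum(),d[0]["confidence"])
h=cv2.convexHull(np.argwhere(px)[:,::-1].astype(np.int32))
a=cv2.approxPolyDP(h,1.2,True)[:,0]; print([(v.tolist(),tobox(ray(v,129)).round(1).tolist()) for v in a])
d=env.silhouettes("scene","gate_remote")
for e in d[:1]:
    h=cv2.convexHull(np.argwhere(e["pixels"])[:,::-1].astype(np.int32)); a=cv2.approxPolyDP(h,1.2,True)[:,0]; print(e["confidence"],[(v.tolist(),tobox(ray(v,129,"scene")).round(1).tolist()) for v in a])
E
```

```text
btn before [-73.57975192 -87.31410636] now [-58.93562147 -90.77876054]
180 0.75
[([357, 227], [-71.2, -111.7]), ([353, 228], [-77.3, -103.1]), ([344, 224], [-76.2, -77.9]), ([345, 218], [-60.8, -74.7]), ([349, 214], [-47.4, -80.6]), ([356, 214], [-40.8, -97.3]), ([358, 216], [-43.8, -104.0])]
0.45 [([326, 191], [-80.0, -42.6]), ([323, 193], [-70.3, -36.9]), ([314, 194], [-46.0, -38.6]), ([312, 188], [-46.0, -62.3]), ([315, 183], [-58.5, -79.8]), ([321, 181], [-76.4, -84.0])]
```

The remote has squared up with the sill: its middle is at about (-60,-72) and its rear edge is parallel. In the views the opening finger is pressing the flap. I continue slowly.

arm_command --motion "0 0 0 -1 1.7 0 1; 0 0 0 -2 3.5 0 1; 0 0 0 -3 5.2 0 1; 0 0 0 -4 6.9 0 1; 0 0 0 -5 8.7 0 1"

```text
t: 8.85
position: [580.4, 69.8, 279.1]
orientation: [-3.141, -0.0, 1.751]
contact_force: [-1.6, 0.1, 1.0]
finger_gap: 85.4
finger_force: 1.0
```

arm_command --motion "0 0 0 -1 1.7 0 1; 0 0 0 -2 3.5 0 1; 0 0 0 -3 5.2 0 1; 0 0 0 -3 5.2 0 1"

```text
t: 9.25
position: [586.2, 67.7, 279.2]
orientation: [3.141, 0.0, 1.751]
contact_force: [-2.0, 0.2, 1.1]
finger_gap: 85.5
finger_force: 0.9
```

```bash
python3 go.py -77 -65 279
python3 - <<'E'
from w import *
a=env.snapshot("scene"); b=env.snapshot("top")
f=lambda a:cv2.resize(a[:,:,::-1],(400,400),interpolation=cv2.INTER_CUBIC)
cv2.imwrite("pics/c4.png",np.hstack([f(a[150:250,260:360]),f(b[150:270,280:400])]))
for c in K:
  for d in env.silhouettes(c,"gate_remote")[:1]:
    h=cv2.convexHull(np.argwhere(d["pixels"])[:,::-1].astype(np.int32)); v=cv2.approxPolyDP(h,1.2,True)[:,0]; print(c,d["confidence"],[tobox(ray(q,129,c)).round(1).tolist() for q in v])
E
```

```text
t 9.25 tgt [585.2  67.8 279. ] turn [0.02 0.01 0.1 ] shift [ 0.3 -1.   0.2] F [-1.95  0.24  1.08] gap 85.46570521933431
scene 0.53 [[-84.5, 308.5], [-70.7, 317.0], [-59.3, 319.0], [-47.3, 316.1], [-35.2, 306.3], [-30.4, 293.3], [-33.6, 274.6], [-46.7, 252.5], [-72.3, 242.9], [-87.8, 251.8], [-97.3, 264.4], [-99.5, 277.7], [-92.4, 298.3]]
top 0.65 [[-63.0, -111.4], [-64.7, -78.9], [-44.5, -73.9], [-31.0, -79.8], [-27.8, -95.1], [-31.3, -107.5], [-50.6, -114.9]]
```

View pics/c4.png

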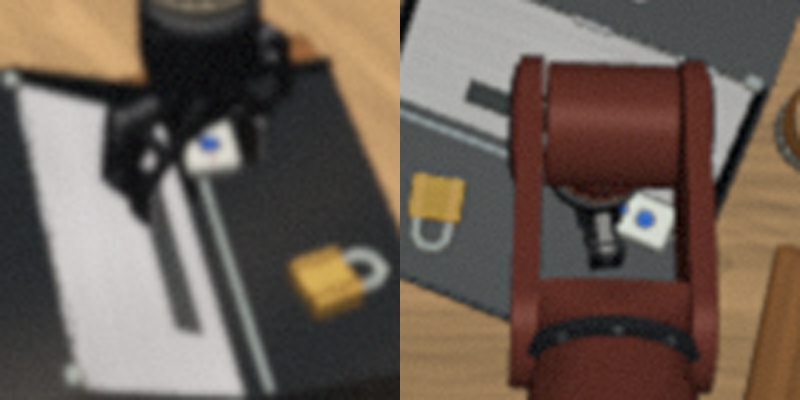

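The remote is square with its front edge about 7 mm over the sill, and the flap is partly open. I continue past the tipping point.

arm_command --motion "0 0 0 -1 1.7 0 1; 0 0 0 -2 3.5 0 1; 0 0 0 -3 5.2 0 1; 0 0 0 -4 6.9 0 1; 0 0 0 -5 8.7 0 1"

```text
t: 9.95
position: [595.4, 64.4, 279.1]
orientation: [-3.141, -0.0, 1.751]
contact_force: [-2.2, 1.3, 1.5]
finger_gap: 85.3
finger_force: 1.4
```

arm_command --motion "0 0 0 -1 1.7 0 1; 0 0 0 -2 3.5 0 1; 0 0 0 -3 5.2 0 1; 0 0 0 -4 6.9 0 1; 0 0 0 -5 8.7 0 1"

```text
t: 10.45
position: [604.8, 61.0, 279.1]
orientation: [-3.141, -0.0, 1.751]
contact_force: [-4.6, 1.1, 0.8]
finger_gap: 85.4
finger_force: 1.7
```

```bash
python3 go.py -57 -65 279
python3 - <<'E'
from w import *
a=env.snapshot("scene"); b=env.snapshot("top")
f=lambda a:cv2.resize(a[:,:,::-1],(400,400),interpolation=cv2.INTER_CUBIC)
cv2.imwrite("pics/c5.png",np.hstack([f(a[150:250,260:360]),f(b[150:270,280:400])]))
for c in K:
  for d in env.silhouettes(c,"gate_remote")[:1]:
    h=cv2.convexHull(np.argwhere(d["pixels"])[:,::-1].astype(np.int32)); v=cv2.approxPolyDP(h,1.2,True)[:,0]; print(c,d["confidence"],[tobox(ray(q,129,c)).round(1).tolist() for q in v])
E
```

```text
t 10.45 tgt [604.  61. 279.] turn [-0.04 -0.01  0.11] shift [ 0.1 -0.8  0.1] F [-4.55  1.1   0.79] gap 85.38111366362001
scene 0.69 [[-50.5, -94.0], [-35.6, -40.9], [-3.8, -44.3], [-15.3, -73.3]]
top 0.63 [[-33.3, -116.5], [-43.3, -112.1], [-44.6, -87.8], [-40.2, -77.8], [-22.3, -73.7], [-12.7, -83.8], [-17.3, -107.7]]
```

View pics/c5.png

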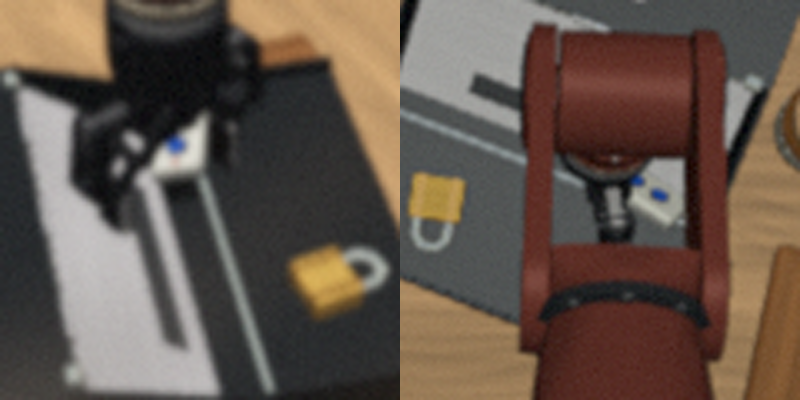

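The remote has yawed a little, left end first. It is about 10 mm past the sill and starting to tip. I push on with a slight shift to the right.

arm_command --motion "0 0 0 -1.8 1.3 0 1; 0 0 0 -3.6 2.6 0 1; 0 0 0 -5.4 3.9 0 1; 0 0 0 -7.3 5.2 0 1; 0 0 0 -8.4 6.9 0 1"

```text
t: 11.15
position: [613.0, 53.9, 278.9]
orientation: [-3.14, -0.0, 1.751]
contact_force: [-4.7, 1.8, 0.7]
finger_gap: 85.4
finger_force: 2.1
```

arm_command --motion "0 0 0 -1 1.7 0 1; 0 0 0 -2 3.5 0 1; 0 0 0 -3 5.2 0 1; 0 0 0 -3 5.2 0 1"

```text
t: 11.55
position: [618.3, 51.8, 278.3]
orientation: [-3.139, -0.0, 1.751]
contact_force: [-5.3, 1.9, 0.4]
finger_gap: 85.3
finger_force: 2.3
```

```bash
python3 go.py -41 -69 279
python3 - <<'E'
from w import *
a=env.snapshot("scene"); b=env.snapshot("top")
f=lambda a:cv2.resize(a[:,:,::-1],(400,400),interpolation=cv2.INTER_CUBIC)
cv2.imwrite("pics/c6.png",np.hstack([f(a[150:250,260:360]),f(b[150:270,280:400])]))
for c in K:
  for d in env.silhouettes(c,"gate_remote")[:1]:
    h=cv2.convexHull(np.argwhere(d["pixels"])[:,::-1].astype(np.int32)); v=cv2.approxPolyDP(h,1.2,True)[:,0]; print(c,d["confidence"],[tobox(ray(q,129,c)).round(1).tolist() for q in v])
E
```

```text
t 11.55 tgt [617.7  51.9 279. ] turn [-0.17 -0.01  0.1 ] shift [ 0.2 -0.6 -0.7] F [-5.31  1.94  0.36] gap 85.27938524743165
scene 0.31 [[-142.7, -147.5], [-105.6, -142.3], [-87.0, -151.0], [-93.0, -163.3], [-139.0, -166.9]]
```

View pics/c6.png

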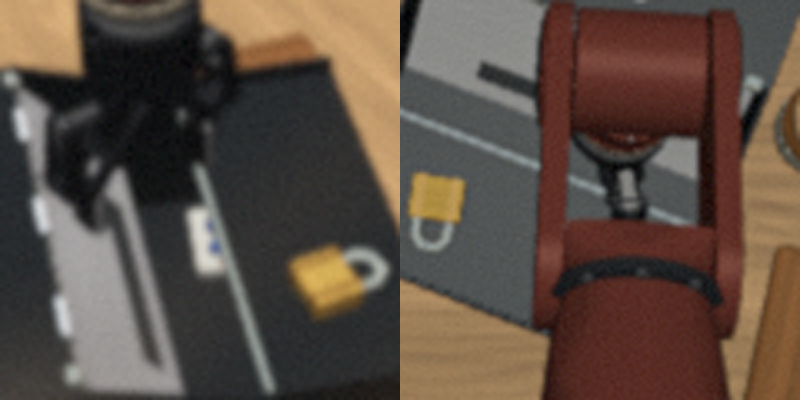

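The remote is on the box floor, seen through the open mouth at crop (208,240) in the scene view, and the ledge is clear of it. The padlock has not moved. I draw back now.

arm_command --motion "0 0 0 4 -6.9 -0.5 1; 0 0 0 8 -13.9 -1 1; 0 0 0 12 -20.8 -1 1; 0 0 0 16 -27.7 -1 1; 0 0 0 20 -34.6 -1 1"

```text
t: 12.25
position: [580.7, 65.6, 280.5]
orientation: [3.14, 0.0, 1.751]
contact_force: [-0.3, -0.2, 2.0]
finger_gap: 85.0
finger_force: 0.8
```

arm_command --motion "0 0 0 4 -6.9 0 1; 0 0 0 8 -13.9 0 1; 0 0 0 12 -20.8 0 1; 0 0 0 16 -27.7 0 1; 0 0 0 20 -34.6 0 1"

```text
t: 12.75
position: [542.5, 79.2, 279.6]
orientation: [-3.14, -0.0, 1.751]
contact_force: [-0.5, 1.0, -1.3]
finger_gap: 84.9
finger_force: 0.0
```

arm_command --motion "0 0 0 6 -10 0 1; 0 0 0 12 -20 0 1; 0 0 0 12 -20 -15 1; 0 0 0 12 -20 -40 1; 0 0 0 12 -20 -70 1"

```text
t: 13.25
position: [521.2, 87.2, 351.0]
orientation: [-3.14, -0.0, 1.751]
contact_force: [0.8, -0.3, 0.1]
finger_gap: 85.4
finger_force: 0.0
```

arm_command --motion "0 0 0 -30 -10 -20 1; 0 0 0 -75 -20 -30 1; 0 0 0 -120 -30 -30 1; 0 0 0 -165 -30 -30 1; 0 0 0 -210 -30 -30 1"

```text
t: 13.75
position: [529.9, -126.6, 382.3]
orientation: [3.139, 0.002, 1.751]
contact_force: [0.7, -0.3, -0.0]
finger_gap: 85.7
finger_force: 0.0
```

arm_command --motion "0 0 0 0 0 0 1; 0 0 0 0 0 0 1; 0 0 0 0 0 0 1; 0 0 0 0 0 0 1; 0 0 0 0 0 0 1"

```text
t: 14.25
position: [529.8, -123.6, 380.2]
orientation: [-3.142, -0.0, 1.753]
contact_force: [-1.0, 0.2, -0.1]
finger_gap: 85.3
finger_force: 0.0
```

Run:
```python
from w import *
ref={"scene":cv2.imread("pics/scene0.png"),"top":cv2.imread("pics/top0.png")}
for c in K:
    im=env.snapshot(c)[:,:,::-1]; cv2.imwrite(f"pics/end_{c}.png",im)
    D=cv2.GaussianBlur(cv2.absdiff(im,ref[c]),(3,3),0).max(2)>45
    n,_,s,_=cv2.connectedComponentsWithStats(D.astype(np.uint8)); print(c,"changed",[s[i].tolist() for i in range(1,n) if s[i][4]>8])
    for t in("flap","padlock","gate_remote","polish_tin","shoe_brush","candle_jar","spray"): print(c,t,[(np.round(d["bbox"]).tolist(),round(d["confidence"],2)) for d in env.boxes_of(c,t)][:1])
s=env.get_state(); print(s["t"],s["position"],s["contact_force"])
```

```text
scene changed [[265, 0, 10, 7, 42], [277, 0, 4, 3, 10], [276, 0, 27, 15, 206], [305, 0, 66, 37, 1306], [404, 0, 7, 31, 141], [454, 0, 10, 11, 67], [476, 0, 79, 129, 4548], [265, 19, 48, 113, 3012], [456, 41, 6, 4, 17], [455, 53, 5, 7, 29], [454, 64, 6, 17, 56], [404, 77, 52, 41, 893], [417, 79, 16, 7, 43], [461, 94, 14, 8, 44], [311, 174, 22, 20, 274]]
scene flap []
scene padlock [([336.0, 210.0, 355.0, 230.0], 0.63)]
scene gate_remote []
scene polish_tin [([342.0, 279.0, 376.0, 310.0], 0.67)]
scene shoe_brush [([293.0, 158.0, 337.0, 176.0], 0.62)]
scene candle_jar []
scene spray [([261.0, 261.0, 285.0, 318.0], 0.71)]
top changed [[376, 182, 117, 218, 13060], [331, 216, 26, 16, 331], [598, 345, 42, 40, 817], [311, 356, 64, 44, 2166], [381, 375, 56, 25, 772], [626, 381, 14, 19, 183]]
top flap [([276.0, 135.0, 387.0, 213.0], 0.68)]
top padlock [([224.0, 180.0, 256.0, 207.0], 0.64)]
top gate_remote []
top polish_tin [([227.0, 180.0, 257.0, 207.0], 0.91)]
top shoe_brush [([379.0, 222.0, 411.0, 288.0], 0.89)]
top candle_jar [([392.0, 176.0, 424.0, 201.0], 0.77)]
top spray [([266.0, 105.0, 284.0, 144.0], 0.78)]
15.05 [ 529.86896864 -124.85813684  380.19506554] [ 0.02985452 -0.72382575 -0.39218864]
```

Compared with the start, only the arm and the remote's old spot have changed in both views. The flap matches its shut picture, and the padlock and bystanders have not moved.

```bash
python3 -c "
from plant import env
print(env.hand_in())"
```

```text
the job is handed in; nothing more can be done
None
```

I pushed the gate remote over the sill and it dropped into the box; the flap is shut again, the padlock and the other things show no movement in the final pictures, and the job is handed in at about 15 s.

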